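# Match the hand of shelf brackets and clamp the row

### The job

Two of the four loose corner brackets stand mirrored to the sample bracket on the clamping board: tip just those two over their heels so that all four stand with the same hand as that sample, web ends still towards the fence, and keep the other two upright. Slide the bracket that stands off the left end of the row into the free place between clamp bar and fence, then swing the clamp handle over past its toggle point so that it stays shut and the bar holds all four brackets home against the fence. Do not knock over the thread cones.

Things in the scene. Friction and masses are not known exactly. Their poses are not given: they have to be found in the camera images.
- board: Fixed plywood clamping board, 250 x 630 mm, top 15 mm above the bench. Origin: on the bench, below the middle of the row. Own x: across the board, away from the robot; y: along the row, to the left. Four brackets, webs towards the fence: three start in the row, heels near y -140, -40, 60 mm; one stands off its left end, heel near y 245.
- fence (a point): Middle of the inner face of the low aluminium fence (22 mm high, 420 mm long along the board's y), at board height, 45 mm from the board's origin along its x. Brackets start with their webs 15 to 30 mm short of it; the closing bar pushes them home and squares them if they stand less than 0.2 rad askew.
- bar_face (a point): Middle of the inner face (towards the fence) of the sliding aluminium clamp bar, 20 wide, 15 high, 420 mm long along the board's y; at board height. The handle drives it about 29 mm towards the fence. The row is the strip between bar and fence.
- free_place (a point): On the board's top, 150 mm along y from the board's origin: the free place, for the heel of the bracket from off the row (20 mm either way will do). Any bracket tipped a quarter turn over its heel, away from its flat flange, stands as its own mirror image on about the same heel line; it falls by itself past 45 degrees. Pushed high it tips, pushed within 15 mm of the board it slides.
- sample_a: Fixed sample bracket, same shape, on a 70 x 96 x 12 mm wood block. The sample standing on the board behind the fence is the one to match (either may be); the other, on a pad left of the board, does not count. Origin: under the block, below the heel at the web end. z up, x along the heel to the web end, away from the robot; its flat flange runs along own +y (left seen from the robot).
- sample_b: Fixed sample bracket, same shape, on a 70 x 96 x 12 mm wood block. The sample standing on the board behind the fence is the one to match (either may be); the other, on a pad left of the board, does not count. Origin: under the block, below the heel at the web end. z up, x along the heel to the web end, away from the robot; its flat flange runs along own -y (right seen from the robot).
- bracket1: Loose steel corner bracket: two equal flanges (62 long, 42 wide, 5 thick) meet square along the heel; a 30 mm square web closes one end. One flange lies flat, one stands up. Origin: outer heel edge at the web end. Own x: along the heel to the web end (bracket spans x -62 to 0); z: up the flange upright at the start; the flange flat at the start runs along own +y. Mass about 0.12 kg.
- bracket2: Loose steel corner bracket: two equal flanges (62 long, 42 wide, 5 thick) meet square along the heel; a 30 mm square web closes one end. One flange lies flat, one stands up. Origin: outer heel edge at the web end. Own x: along the heel to the web end (bracket spans x -62 to 0); z: up the flange upright at the start; the flange flat at the start runs along own -y. Mass about 0.12 kg.
- bracket3: Loose steel corner bracket: two equal flanges (62 long, 42 wide, 5 thick) meet square along the heel; a 30 mm square web closes one end. One flange lies flat, one stands up. Origin: outer heel edge at the web end. Own x: along the heel to the web end (bracket spans x -62 to 0); z: up the flange upright at the start; the flange flat at the start runs along own +y. Mass about 0.12 kg.
- bracket4: Loose steel corner bracket: two equal flanges (62 long, 42 wide, 5 thick) meet square along the heel; a 30 mm square web closes one end. One flange lies flat, one stands up. Origin: outer heel edge at the web end. Own x: along the heel to the web end (bracket spans x -62 to 0); z: up the flange upright at the start; the flange flat at the start runs along own -y. Mass about 0.12 kg.
- handle (a joint): Toggle clamp handle at the right end of the board, rad. 0: open, leaning 0.44 towards the robot from upright; grows as it swings away from the robot (board's +x) to its stop at 1.48. Toggle point 1.2: left before it, a spring throws it back open; past it, it snaps over and stays. It drives the bar. Needs 3 to 6 N at the grip.
- handle_grip (a point): Centre of the handle's black grip, a bar 20 mm thick and 50 mm long lying along the board's y, 100 mm from the pivot.
- handle_pivot (a point): The handle's pivot (axis along the board's y), 55 mm above the bench.
- cone1: Bystander: orange thread cone, 120 mm tall, foot 60 mm across, standing on the board behind the fence, towards the right. Origin: centre of its foot, z up.
- cone2: Bystander: blue thread cone, 120 mm tall, foot 60 mm across, standing on the bench right of the board. Origin: centre of its foot, z up.

How it is judged (in metres and radians):
On the way, in this order (a step that is already met when the one before it is completed fails the run):
1. all four brackets stand with the sample's hand, clamp still open (((horizontal distance between sample_a and board below 0.25 m and angle between each of bracket1, bracket3's own z axis and vertical below 0.12 rad and angle between each of bracket2, bracket4's own y axis and vertical above 3.02 rad) or (horizontal distance between sample_b and board below 0.25 m and angle between each of bracket2, bracket4's own z axis and vertical below 0.12 rad and angle between each of bracket1, bracket3's own y axis and vertical below 0.12 rad)) and value of joint handle below 0.6 rad), for 0.2 s.
2. the clamp handle is over its toggle point with all four brackets in the row (value of joint handle above 1.3 rad and ((horizontal distance between sample_a and board below 0.25 m and angle between each of bracket1, bracket3's own z axis and vertical below 0.12 rad and angle between each of bracket2, bracket4's own y axis and vertical above 3.02 rad) or (horizontal distance between sample_b and board below 0.25 m and angle between each of bracket2, bracket4's own z axis and vertical below 0.12 rad and angle between each of bracket1, bracket3's own y axis and vertical below 0.12 rad)) and y of each of bracket1, bracket2, bracket3, bracket4 in the frame of board below 0.175 m), for 0.2 s.
At the end, for the whole second after the job is handed in: The handle is past its toggle point (over 1.35 rad). All four brackets stand flat on the board (within 0.12 rad) with the hand of the sample on the board, at rest, web end within 7 mm of the fence, square to it within 0.12 rad, and with the heel between y = -210 and 175 mm of the board's frame (value of joint handle above 1.35 rad and ((horizontal distance between sample_a and board below 0.25 m and angle between each of bracket1, bracket3's own z axis and vertical below 0.12 rad and angle between each of bracket2, bracket4's own y axis and vertical above 3.02 rad) or (horizontal distance between sample_b and board below 0.25 m and angle between each of bracket2, bracket4's own z axis and vertical below 0.12 rad and angle between each of bracket1, bracket3's own y axis and vertical below 0.12 rad)) and x of bracket1 in the frame of board between 0.038 and 0.048 m and y of bracket1 in the frame of board between -0.21 and 0.175 m and z of each of bracket1, bracket2, bracket3, bracket4 in the frame of board below 0.022 m and angle between the x axis of each of bracket1, bracket2, bracket3, bracket4 and the x axis of board, either way round below 0.12 rad and linear speed of each of bracket1, bracket2, bracket3, bracket4 below 0.02 m/s and x of bracket2 in the frame of board between 0.038 and 0.048 m and y of bracket2 in the frame of board between -0.21 and 0.175 m and x of bracket3 in the frame of board between 0.038 and 0.048 m and y of bracket3 in the frame of board between -0.21 and 0.175 m and x of bracket4 in the frame of board between 0.038 and 0.048 m and y of bracket4 in the frame of board between -0.21 and 0.175 m); the robot touches nothing.
It fails at once if a bracket that already had the sample's hand is tipped over (more than 0.7 rad) ((horizontal distance between sample_a and board below 0.25 m and angle between bracket1's own z axis and vertical above 0.7 rad) or (horizontal distance between sample_a and board below 0.25 m and angle between bracket3's own z axis and vertical above 0.7 rad) or (horizontal distance between sample_b and board below 0.25 m and angle between bracket2's own z axis and vertical above 0.7 rad) or (horizontal distance between sample_b and board below 0.25 m and angle between bracket4's own z axis and vertical above 0.7 rad)).
It fails at once if a thread cone is knocked over (angle between any of cone1, cone2's own z axis and vertical above 0.6 rad).
It also fails if it takes over 69 s, if anything falls off the work surface, if the arm or the gripper's body presses on something with over 40 N, if the wrist force passes 120 N, or if a joint passes its speed limit or range.

### The arm

A 6-joint arm with a two-finger parallel gripper is mounted at the origin on the work surface. World frame = base frame: x ahead of the robot, y to its left, z up, the work surface at z = 0. Lengths are in mm, angles in degrees, forces in N, time in s.
With the tool pointing down it reaches from about 350 to 850 mm from the base axis. Payload 8.1 kg.
Tool frame: the origin (TCP) lies at the very end of the fingers, on their centre line; the grasp point (between the pads) lies 19 mm behind it; z points along the fingers, y is the direction in which the jaws open and shut (so a half turn about z gives the same grasp; the last joint's range is limited). The gripper opens to 85 mm and grips with 20 to 120 N. Pads are 22 mm wide; open, the fingers measure 114 mm over their backs; the gripper's body (76 mm by 85 mm) begins 54 mm behind the grasp point. The pads swing forward as they close: fully open they stand 13 mm farther back than shut.
Start: joints at [68.331, 7.471, 85.268, -0, 87.261, -4.893], TCP at [173.159, 574.475, 191.292] pointing down, gripper open.
Joint ranges: [-169.43, 169.43], [-51.17, 129.36], [1.28, 143.12], [-76.62, 256.62], [0, 156.53], [-152.29, 152.29]. Speed limits (degrees/s): [136.94, 136.94, 159.86, 180, 180, 180].

### API

Orientations are given as [roll, pitch, yaw] about the fixed x, y, z axes, in that order (R = Rz(yaw) Ry(pitch) Rx(roll)).
In Python, from bench import sensors, viewer, job gives the robot as it stands.
- The arm moves only by the shell command python3 -m pendant 'ROWS' [FORCE]. ROWS is JSON, one flat list of numbers, 5 for each row, row after row: the shift along the world's x, y, z in mm, then the turn about the world's z in rad, then the finger opening in mm, from 0 to 85.4. In form: [x, y, z, twist, hand, x, y, z, twist, hand, ...]. A call has 1 to 12 rows; each row shifts and turns the pose as measured when the row begins; what a row does not reach is not made up. A row lasts 1/12 s, in which the tool goes at most 41.7 mm and 7.16 degrees, less where a joint would pass 70% of its speed; a pose out of reach is approached as far as the arm can. A call with a gripper value outside its range is refused whole. The fingers move at their own pace and stop on an object; FORCE is the grip in N (left out, the last holds). Time passes only in rows, so rows that do not move let the fingers close. It gives the time, the measured TCP pose, the force and the opening at its end, in the units of the state.
- sensors.sense(): the state, without advancing time (a new reading comes with each control period).
- viewer.snapshot(name): name is "scene" or "top" or "wrist"; returns a dict with "frame" (384x512x3 uint8, blue, green, red), "z_map" (384x512 float32, mm along the optical axis (not along the pixel's ray), 0 where there is no reading), "fx", "fy", "cx", "cy" (pixels), "view" (4x4, takes a point from world to camera coordinates). Camera axes: x right, y down, z forward; pixel columns grow to the right and rows downward; lengths in mm; the calibration is good to about 2 mm. A picture is of the moment at which its call begins.
- job.hand_in(): hands the job in, once; it reports no verdict.
The state is a dict: "time": time; "joint_pos": joint angles; "qd": joint speeds; "joint_efforts": joint torques, N m; "tool_pos": TCP position; "tcp_rot": TCP orientation; "ft_force": force on the tool from outside, world axes, zero at the start; "wrist_torque": the same for the moment, N m; "finger_gap": finger opening in mm.
Only numpy, scipy, OpenCV 4.12 (cv2) and the standard library are available. Lean on these libraries where they do the work, as an engineer would, in place of code of your own. Each camera call takes 0.05 s, during which the arm holds its last target.

## Working session

There is one attempt and no reset: what is moved stays moved. The work goes in short steps, Python scripts to look and compute and a shell command to move; the robot and the scene stay as the last step left them, time stands still between calls to the robot, and variables do not carry over. Pictures are saved under pics/ and viewed, and the job is handed in when it is done.

```bash
ls; mkdir -p pics
cat > h.py <<'E'
import numpy as np, cv2
from bench import sensors, viewer, job
def snap(n,fn=None):
    s=viewer.snapshot(n)
    if fn: cv2.imwrite('pics/'+fn,s['frame'])
    return s
def cloud(s):
    z=s['z_map'].astype(float);v,u=np.mgrid[:z.shape[0],:z.shape[1]]
    P=np.stack([(u-s['cx'])/s['fx']*z,(v-s['cy'])/s['fy']*z,z,np.ones_like(z)],-1)
    W=P@np.linalg.inv(s['view']).T
    W=W[...,:3];W[z==0]=np.nan
    return W
E
python3 - <<'E'
from h import *
for n in ['scene','top','wrist']:
    s=snap(n,n+'0.png'); np.save(n+'0.npy',cloud(s)); print(n,s['fx'],np.linalg.inv(s['view'])[:3].round(2).tolist())
print(sensors.sense())
E
```

```text
pics
scene 381.09630408936994 [[-0.83, 0.44, -0.34, 1011.83], [0.56, 0.65, -0.51, 749.18], [-0.01, -0.61, -0.79, 1185.0]]
top 431.78476953408784 [[0.05, -0.98, 0.2, 335.72], [-1.0, -0.04, 0.01, 32.25], [0.0, -0.2, -0.98, 1255.21]]
wrist 323.80172764148074 [[0.29, 0.91, 0.3, 96.76], [0.96, -0.27, -0.09, 597.14], [-0.0, 0.32, -0.95, 373.27]]
{'time': 0.15, 'joint_pos': array([ 6.83314649e+01,  7.50724217e+00,  8.53182354e+01,  5.70262821e-04,
        8.72610127e+01, -4.89333091e+00]), 'qd': array([ 0.01012768, -0.11056582, -0.20852696, -0.03403451,  0.04180835,
        0.05229235]), 'joint_efforts': array([ 4.10913854e-04, -5.70061004e+01, -5.01157880e+01, -2.05034557e-04,
        9.53864510e-03, -4.33263733e-05]), 'tool_pos': array([172.96037915, 574.00140133, 190.43230763]), 'tcp_rot': array([-1.79913874e+02, -7.94519458e-03,  1.63224762e+02]), 'ft_force': array([-0.05914021,  0.91073064,  0.39782447]), 'wrist_torque': array([-0.00737944,  0.01007246,  0.00672617]), 'finger_gap': 85.80110988855141}
```

View pics/top0.png

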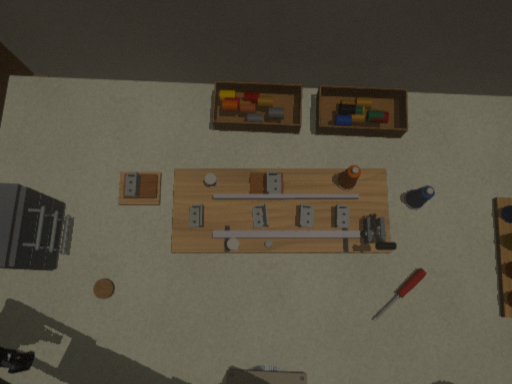

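View pics/scene0.png

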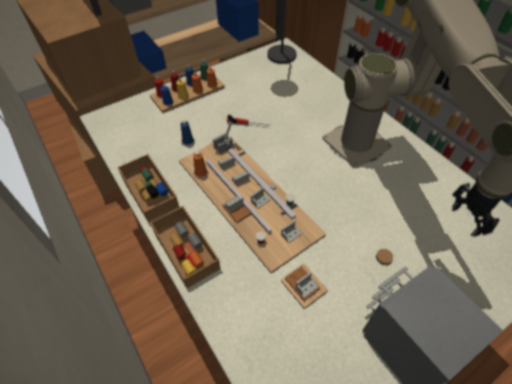

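View pics/wrist0.png

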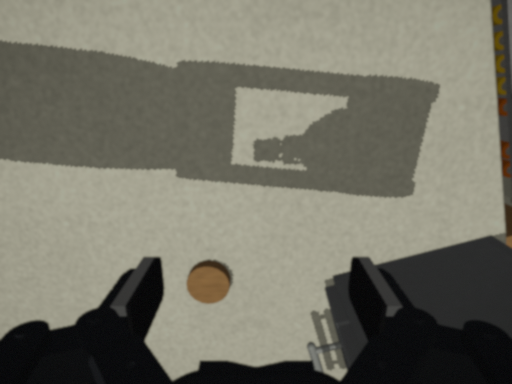

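Run:
```python
from h import *
im=cv2.imread('pics/top0.png');W=np.load('top0.npy')
c=im[150:265,110:440];cv2.imwrite('pics/topz.png',cv2.resize(c,None,fx=2.4,fy=2.4*1,interpolation=cv2.INTER_CUBIC))
z=W[150:265,110:440,2];h=np.clip(z*3.5,0,255).astype(np.uint8)
cv2.imwrite('pics/toph.png',cv2.resize(cv2.applyColorMap(h,cv2.COLORMAP_JET),None,fx=2.4,fy=2.4,interpolation=cv2.INTER_NEAREST))
# board corners
hsv=cv2.cvtColor(im,cv2.COLOR_BGR2HSV)
x,y,zz=W[...,0],W[...,1],W[...,2]
m=(np.abs(zz-15)<4)&(hsv[...,1]>70)&(np.arange(512)[None,:]>165)&(np.arange(512)[None,:]<400)&(np.arange(384)[:,None]>160)&(np.arange(384)[:,None]<260)
pts=np.stack([x[m],y[m]],1).astype(np.float32)
r=cv2.minAreaRect(pts);print(r,cv2.boxPoints(r),np.median(zz[m]))
```

```text
((557.2833862304688, -22.345062255859375), (249.53521728515625, 629.8654174804688), 2.651580572128296) [[ 418.07983  286.47842]
 [ 447.21887 -342.71262]
 [ 696.48694 -331.16855]
 [ 667.3479   298.0225 ]] 14.99117620857919<stdin>:4: RuntimeWarning: invalid value encountered in cast
```

View pics/topz.png

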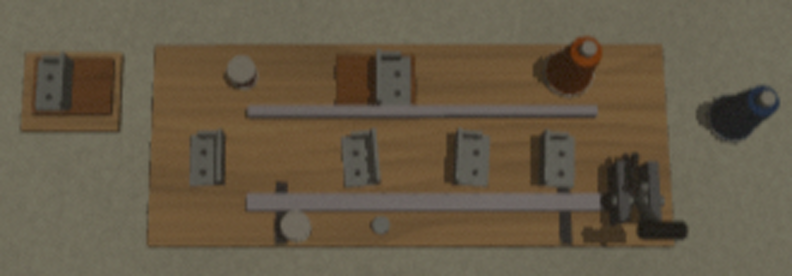

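View pics/toph.png

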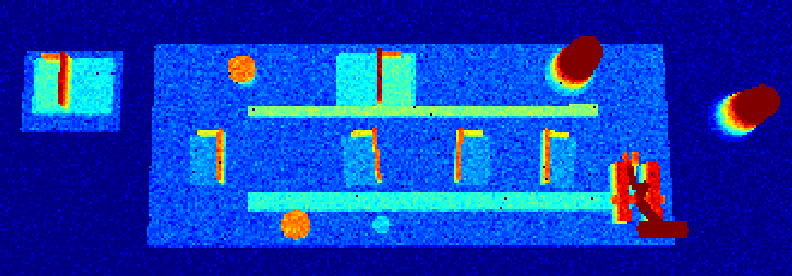

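```bash
cat >> h.py <<'E'
import warnings;warnings.filterwarnings('ignore')
yw=np.deg2rad(2.65);ex=np.array([np.cos(yw),np.sin(yw)]);ey=np.array([-np.sin(yw),np.cos(yw)])
C0=np.array([557.28,-22.35])   # board plate centre
def tob(W): d=W[...,:2]-C0; return np.stack([d@ex,d@ey,W[...,2]],-1)
E
python3 - <<'E'
from h import *
W=np.load('top0.npy');B=tob(W);X,Y,Z=B[...,0],B[...,1],B[...,2]
on=(abs(X)<123)&(abs(Y)<313)
# bar & fence profile: median height along strip y in -100..150 by x
for x0 in range(-80,80,4):
    m=(X>=x0)&(X<x0+4)&(Y>-180)&(Y<170);print(x0,np.round(np.nanpercentile(Z[m],[25,50,75]),1),end=' | ')
print()
m=((Z>24)|(Z<-99))&on
n,l,st,c=cv2.connectedComponentsWithStats(m.astype(np.uint8))
for i in range(1,n):
    if st[i,4]<8: continue
    k=l==i; p=np.stack([X[k],Y[k]],1).astype(np.float32)
    print(i,st[i].tolist(),p.min(0).round(),p.max(0).round(),'z',Z[k].max().round(1))
    q=k&(Z>44)&(Z<65)
    if q.sum()>8:
        r=cv2.minAreaRect(np.stack([X[q],Y[q]],1).astype(np.float32));print('   hi',np.round(r[0],1),np.round(r[1],1),round(r[2],1))
m=(Z>25)&(Y<-200)&(X>-160)&(Y>-420)
n,l,st,c=cv2.connectedComponentsWithStats(m.astype(np.uint8))
for i in range(1,n):
    if st[i,4]<8: continue
    k=l==i; p=np.stack([X[k],Y[k]],1)
    print('R',i,st[i].tolist(),p.min(0).round(),p.max(0).round(),'z',Z[k].max().round(1))
    q=k&(Z>110)
    print(q.sum(), W[q].mean(0).round(1), 'board', B[q].mean(0).round(1), B[q].min(0).round(1),B[q].max(0).round(1))
E
```

```text
-80 [28.  29.6 31.3] | -76 [29.2 30.6 31.8] | -72 [27.7 29.3 31.1] | -68 [28.7 30.3 31.8] | -64 [27.7 29.5 31.1] | -60 [13.9 15.8 17.3] | -56 [13.2 14.5 15.9] | -52 [14.6 17.  20.6] | -48 [15.1 17.1 19.2] | -44 [13.  15.2 18.4] | -40 [14.7 17.6 20.8] | -36 [14.  15.8 18. ] | -32 [13.  16.1 18.8] | -28 [14.9 17.4 20.6] | -24 [13.8 15.4 18. ] | -20 [14.4 16.4 20.2] | -16 [15.  17.1 19.3] | -12 [13.6 15.6 18.7] | -8 [14.1 17.1 21.2] | -4 [14.8 16.5 18.5] | 0 [13.2 15.4 18.5] | 4 [15.  18.5 36.4] | 8 [14.2 16.  18. ] | 12 [12.8 14.2 16. ] | 16 [13.7 14.9 17.5] | 20 [13.8 15.3 16.7] | 24 [12.8 14.2 15.8] | 28 [16.7 24.3 35.8] | 32 [34.9 36.9 38.8] | 36 [36.4 37.6 39.2] | 40 [34.3 35.5 36.4] | 44 [15.4 18.4 28.7] | 48 [13.1 15.5 23.7] | 52 [14.8 17.7 25.6] | 56 [14.3 16.  20.5] | 60 [13.7 15.8 24.7] | 64 [14.8 16.8 26.8] | 68 [14.6 16.3 25.2] | 72 [14.  17.4 26.2] | 76 [15.1 18.6 29.6] | 
1 [337, 165, 24, 25, 375] [  57. -222.] [ 114. -166.] z 140.6
   hi [  79.1 -187.6] [46.8 26.3] 46.1
2 [213, 170, 146, 29, 1364] [  29. -224.] [109. 195.] z 75.4
   hi [ 70.9 -85.6] [255.2  65.3] 90.0
3 [
[... 207 characters left out ...]
 [-50.  37.] [ 9. 71.] z 63.4
   hi [-16.2  43.3] [65.8 23.9] 27.1
6 [299, 203, 12, 23, 88] [-50. -84.] [ 10. -51.] z 61.7
   hi [-20.6 -67.2] [28.8 60. ] 86.5
8 [335, 203, 12, 24, 109] [ -52. -186.] [  10. -154.] z 60.9
   hi [ -22.4 -166.2] [27.6 61.5] 78.8
24 [213, 213, 184, 37, 1879] [-123. -293.] [-18. 194.] z 160.9
   hi [-78.6 -69.6] [ 79.8 445.2] 6.1
46 [265, 240, 7, 5, 21] [-103.   28.] [-92.  45.] z 29.7
R 1 [341, 0, 73, 9, 467] [ 648. -420.] [ 666. -200.] z 68.3Traceback (most recent call last):
  File "<stdin>", line 24, in <module>
    return umr_minimum(a, axis, None, out, keepdims, initial, where)
ValueError: zero-size array to reduction operation minimum which has no identity
```

```bash
cat >> h.py <<'E'
def brk(B,Zmin=50):
    X,Y,Z=B[...,0],B[...,1],B[...,2]
    m=((Z>Zmin)&(Z<66)&(X>-75)&(X<26)&(Y<290)&(Y>-215)).astype(np.uint8)
    n,l,st,c=cv2.connectedComponentsWithStats(m,connectivity=8)
    for i in range(1,n):
        if st[i,4]<12: continue
        k=l==i; p=np.stack([X[k],Y[k]],1).astype(np.float32)
        vx,vy,x0,y0=cv2.fitLine(p,cv2.DIST_HUBER,0,.01,.01).ravel()
        print('upr x%.0f..%.0f ymean %.1f yaw %.3f n%d z%.0f'%(p[:,0].min(),p[:,0].max(),np.median(p[:,1]),np.arctan(vy/vx),k.sum(),np.median(Z[k])), 'world mid',np.round(C0+ex*p[:,0].mean()+ey*p[:,1].mean(),1))
    m=((Z>17.5)&(Z<25)&(X>-50)&(X<0)).astype(np.uint8)
    m=cv2.medianBlur(m*255,3)
    n,l,st,c=cv2.connectedComponentsWithStats(m)
    for i in range(1,n):
        if st[i,4]<60: continue
        k=l==i;print('flat y %.0f..%.0f x %.0f..%.0f'%(np.percentile(Y[k],3),np.percentile(Y[k],97),np.percentile(X[k],2),np.percentile(X[k],98)))
E
python3 - <<'E'
from h import *
W=np.load('top0.npy');B=tob(W);X,Y,Z=B[...,0],B[...,1],B[...,2]
brk(B)
q=(Z>120)&(Y<-200)&(Y>-330)&(X<0)
print('grip',q.sum(),np.nanmedian(W[q],0).round(1),B[q].min(0).round(1),B[q].max(0).round(1),np.median(B[q],0).round(1))
q=(Z>150);q&=(Y<-200)&(Y>-330)&(X<0);print(q.sum(),B[q].min(0).round(1),B[q].max(0).round(1))
q=(Z>108)&(Y<-100)&(Y>-480)&(X>0)&(X<200);
n,l,st,c=cv2.connectedComponentsWithStats(q.astype(np.uint8))
for i in range(1,n):
    k=l==i
    if k.sum()>5:print('cone top',k.sum(),W[k].mean(0).round(1),B[k].mean(0).round(1))
E
```

```text
upr x-50..9 ymean 225.8 yaw 0.009 n47 z57 world mid [527.4 202.6]
upr x-50..9 ymean 42.5 yaw 0.090 n41 z57 world mid [535.2  18.4]
upr x-50..9 ymean -55.7 yaw -0.073 n45 z57 world mid [539.8 -78.5]
upr x-52..10 ymean -158.6 yaw -0.024 n46 z57 world mid [ 543.1 -181.6]
flat y nan..nan x nan..nan
flat y 45..80 x -48..-1
flat y -97..-63 x -48..-1
flat y -199..-170 x -48..-1
flat y nan..nan x nan..nan
grip 155 [ 452.  -287.1  153.5] [-125.6 -287.3  120.1] [ -99.1 -235.4  160.9] [-117.8 -259.6  153.5]
123 [-125.6 -287.3  150. ] [-109.8 -235.4  160.9]
cone top 159 [ 650.6 -211.8  123.5] [  84.5 -193.5  123.5]
cone top 72 [ 607.5 -415.9  115.4] [  31.9 -395.4  115.4]
```

```bash
python3 -m pendant '[29,-29,-3,-0.105,0, 29,-29,-3,-0.105,0, 29,-29,-3,-0.105,0, 29,-29,-3,-0.105,0, 29,-29,-3,-0.105,0, 29,-29,-3,-0.105,0, 29,-29,-3,-0.105,0, 29,-29,-3,-0.105,0, 29,-29,-3,-0.105,0, 29,-29,-3,-0.105,0, 29,-29,-3,-0.105,0, 29,-29,-3,-0.105,0]'
```

```text
time: 1.15
tool_pos: [516.9, 219.9, 150.7]
tcp_rot: [-179.8, -0.2, 88.6]
ft_force: [0.5, 0.1, -0.4]
finger_gap: 0.2
```

```bash
python3 -m pendant '[6,2,0,0.07,0, 4,1,-25,0,0, 0,0,-25,0,0, 0,0,0,0,0]'
python3 - <<'E'
from h import *
s=snap('wrist','w1.png');s=snap('top');cv2.imwrite('pics/t1.png',cv2.resize(s['frame'][150:265,110:440],None,fx=2.4,fy=2.4,interpolation=cv2.INTER_CUBIC))
E
```

```text
time: 1.48
tool_pos: [534.3, 213.1, 99.0]
tcp_rot: [-180.0, -0.0, 91.6]
ft_force: [-0.5, -0.0, -0.9]
finger_gap: 0.4
```

View pics/w1.png

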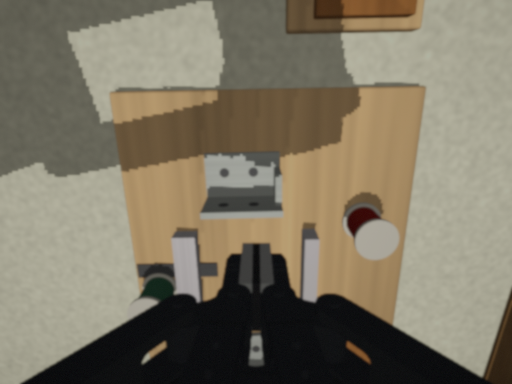

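View pics/t1.png

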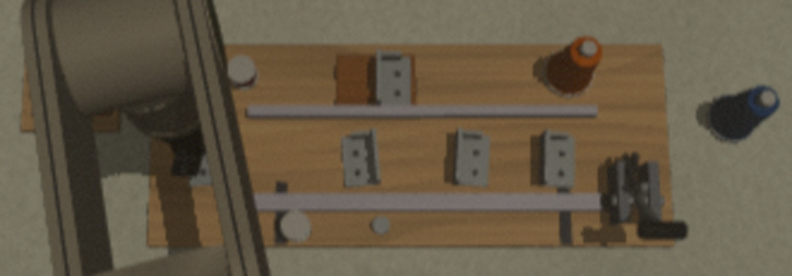

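```bash
python3 -m pendant '[-6,11,0,0.018,0, 0,0,0,0,0, 0,0,0,0,0]'
```

```text
time: 1.83
tool_pos: [530.6, 227.7, 107.7]
tcp_rot: [179.5, -0.2, 92.9]
ft_force: [0.5, -1.0, 1.2]
finger_gap: 0.1
```

```bash
python3 -m pendant '[-1,-1,-15,0,0, -1,-1,-15,0,0, 0,0,-12,0,0, 0,0,-8,0,0, 0,0,0,0,0, 0,0,0,0,0]'
python3 - <<'E'
from h import *
print(sensors.sense()['tool_pos'])
s=snap('wrist','w2.png')
E
```

```text
time: 2.33
tool_pos: [531.9, 230.1, 63.8]
tcp_rot: [178.8, -0.4, 93.2]
ft_force: [-0.3, 0.2, 0.4]
finger_gap: 0.1
[531.90842193 230.08741714  63.75940652]
```

View pics/w2.png

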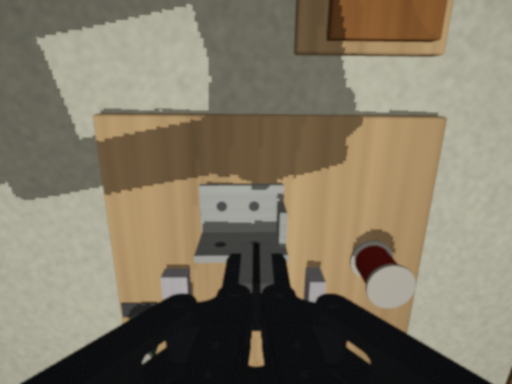

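```bash
python3 -m pendant '[-5,-1,-7,-0.008,0, 0,-1,-6,0,0, 0,0,0,0,0]'; python3 -c "
from h import *
print(sensors.sense()['tool_pos'])"
```

```text
time: 2.63
tool_pos: [527.7, 228.4, 51.6]
tcp_rot: [178.7, -0.4, 92.7]
ft_force: [-0.1, -0.9, -0.0]
finger_gap: 0.1
[527.69604462 228.36821204  51.56867157]
```

```bash
python3 -m pendant '[0,-6,0,0,0, 0,-6,0,0,0, 0,-6,0,0,0, 0,-6,-1,0,0, 0,-6,-2,0,0, 0,-6,-2,0,0]'; python3 -c "
from h import *
print(sensors.sense()['tool_pos']);snap('wrist','w3.png')"
```

```text
time: 3.13
tool_pos: [528.3, 189.3, 47.2]
tcp_rot: [178.6, -0.4, 92.7]
ft_force: [0.2, -0.7, -0.2]
finger_gap: -0.1
[528.33540403 189.32745923  47.23107742]
```

View pics/w3.png

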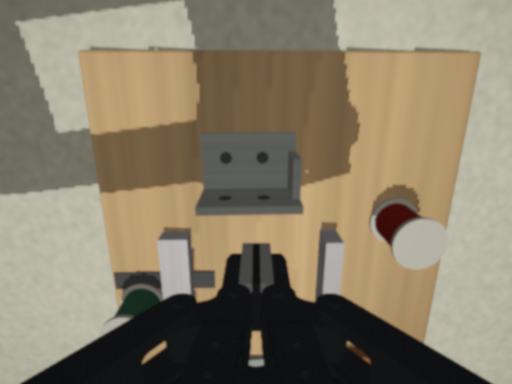

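Run:
```python
from h import *
st=sensors.sense();print(st['tool_pos'],st['tcp_rot'])
s=snap('wrist');W=cloud(s);B=tob(W)
print('cam',np.linalg.inv(s['view']).round(2))
for (u,v) in [(250,205),(250,165),(250,195),(220,210),(257,245),(257,260),(257,280),(170,240),(330,235),(250,60)]: print(u,v,W[v,u].round(1),B[v,u].round(1))
brk(B)
s=snap('top','t2.png');brk(tob(cloud(s)))
print((s['view']@np.array([*st['tool_pos'],1])))
```

```text
[528.09576482 188.14634351  46.657765  ] [178.63605709  -0.39393612  92.66774332]
cam [[ 1.0000e+00  4.0000e-02  4.0000e-02  5.2131e+02]
 [ 5.0000e-02 -9.5000e-01 -3.1000e-01  2.6716e+02]
 [ 2.0000e-02  3.1000e-01 -9.5000e-01  2.3006e+02]
 [ 0.0000e+00  0.0000e+00  0.0000e+00  1.0000e+00]]
250 205 [525.1 204.6  56.3] [-21.6 228.2  56.3]
250 165 [524.8 219.6  19.6] [-21.3 243.1  19.6]
250 195 [525.2 205.7  41.3] [-21.5 229.3  41.3]
220 210 [508.1 201.1  56.7] [-38.8 225.4  56.7]
257 245 [528.4 198.3  93.6] [-18.7 221.8  93.6]
257 260 [528.  198.2 107.4] [-19.1 221.7 107.4]
257 280 [527.6 198.2 122.6] [-19.5 221.7 122.6]
170 240 [472.8 168.3  30.6] [-75.5 194.3  30.6]
330 235 [581.5 174.8  28.5] [ 33.3 195.8  28.5]
250 60 [522.2 284.4  15.1] [-20.9 308.   15.1]
upr x-53..9 ymean 227.9 yaw 0.008 n1333 z57 world mid [524.6 203.9]
flat y nan..nan x nan..nan
flat y 75..83 x -23..-12
upr x-51..10 ymean 42.4 yaw 0.094 n41 z57 world mid [535.3  18.4]
upr x-51..10 ymean -55.5 yaw -0.075 n45 z58 world mid [539.7 -78.5]
upr x-53..10 ymean -158.6 yaw -0.025 n45 z57 world mid [ 542.1 -181.6]
flat y nan..nan x nan..nan
flat y -94..-63 x -48..-1
flat y nan..nan x nan..nan
flat y nan..nan x nan..nan
[-1.47935814e+02  5.07807891e+01  1.22369906e+03  1.00000000e+00]
```

View pics/t2.png

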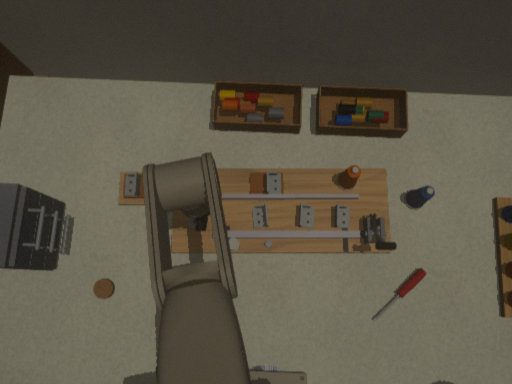

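Run:
```python
from h import *
s=snap('wrist');W=cloud(s)
for v in range(214,262,4): print(v,[ (W[v,u,1:]).round(0).tolist() for u in (236,245,252,257,262,268,278)])
cv2.imwrite('pics/w4.png',cv2.resize(s['frame'][190:384,130:390],None,fx=3,fy=3,interpolation=cv2.INTER_CUBIC))
cv2.imwrite('pics/w4.png',np.clip(cv2.imread('pics/w4.png').astype(float)*2,0,255))
print(s['frame'][230,257],s['z_map'][200:250:5,257])
```

```text
214 [[200.0, 56.0], [201.0, 58.0], [201.0, 57.0], [185.0, 16.0], [185.0, 16.0], [185.0, 15.0], [185.0, 15.0]]
218 [[181.0, 16.0], [181.0, 15.0], [181.0, 15.0], [181.0, 15.0], [182.0, 16.0], [181.0, 14.0], [182.0, 16.0]]
222 [[178.0, 16.0], [178.0, 16.0], [178.0, 15.0], [179.0, 17.0], [178.0, 15.0], [178.0, 15.0], [179.0, 15.0]]
226 [[175.0, 16.0], [175.0, 16.0], [175.0, 15.0], [175.0, 16.0], [175.0, 15.0], [176.0, 16.0], [175.0, 15.0]]
230 [[171.0, 15.0], [172.0, 15.0], [172.0, 16.0], [172.0, 16.0], [172.0, 15.0], [172.0, 15.0], [173.0, 16.0]]
234 [[169.0, 16.0], [169.0, 15.0], [169.0, 15.0], [169.0, 17.0], [169.0, 15.0], [170.0, 16.0], [169.0, 15.0]]
238 [[166.0, 16.0], [165.0, 15.0], [166.0, 16.0], [166.0, 15.0], [166.0, 15.0], [166.0, 16.0], [166.0, 14.0]]
242 [[162.0, 15.0], [162.0, 15.0], [162.0, 15.0], [162.0, 15.0], [162.0, 15.0], [163.0, 16.0], [163.0, 15.0]]
246 [[159.0, 15.0], [199.0, 94.0], [200.0, 95.0], [199.0, 94.0], [200.0, 95.0], [200.0, 95.0], [160.0, 16.0]]
250 [[155.0, 15.0], [200.0, 99.0], [199.0, 98.0], [200.0, 99.0], [199.0, 98.0], [200.0, 99.0], [156.0, 15.0]]
254 [[196.0, 96.0], [199.0, 102.0], [199.0, 102.0], [200.0, 103.0], [199.0, 102.0], [200.0, 103.0], [196.0, 96.0]]
258 [[196.0, 101.0], [199.0, 106.0], [200.0, 107.0], [200.0, 106.0], [200.0, 106.0], [200.0, 106.0], [197.0, 100.0]]
[121 165 194] [193.4577  185.39134 183.89383 230.67377 232.07748 232.72461 234.08571
 235.82533 237.1986  151.55374][ WARN:0@1.350] global loadsave.cpp:1063 imwrite_ Unsupported depth image for selected encoder is fallbacked to CV_8U.
```

View pics/w4.png

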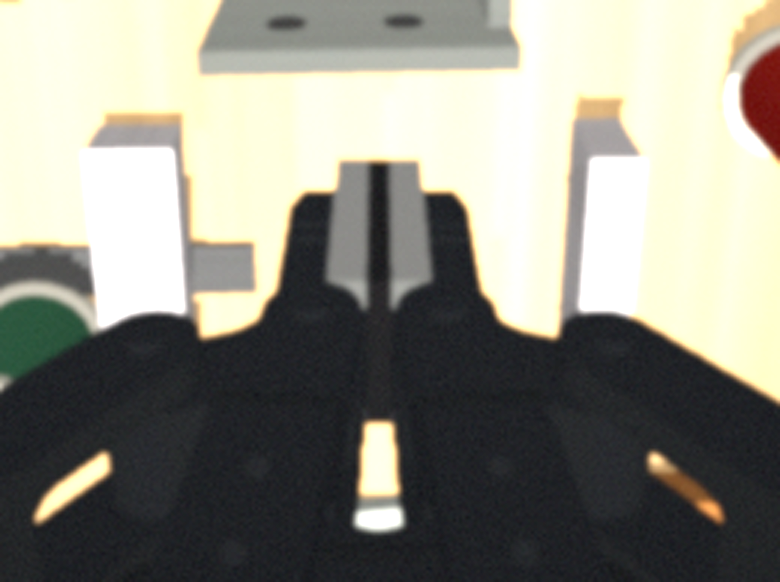

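Run:
```python
from h import *
s=snap('scene');W=cloud(s);p=sensors.sense()['tool_pos']
def pr(P): q=s['view']@np.array([*P,1]);return (q[0]/q[2]*s['fx']+s['cx'],q[1]/q[2]*s['fy']+s['cy'])
print(p,sensors.sense()['joint_pos'],pr(p),pr(p+[0,0,45]))
im=s['frame'].copy();u,v=map(int,pr(p))
c=im[max(v-70,0):v+50,u-80:u+80];c=cv2.resize(c,None,fx=5,fy=5,interpolation=cv2.INTER_CUBIC)
for q,col in((p,(0,0,255)),(p+[0,0,45],(0,255,0))):
    a,b=pr(q);cv2.circle(c,(int((a-(u-80)+.5)*5),int((b-max(v-70,0)+.5)*5)),5,col,1)
cv2.imwrite('pics/s4.png',c)
```

```text
[528.17165698 190.189388    47.21456005] [ 14.45534609   6.67246695 101.69188165   0.1690126   70.18744026
  11.71402596] (np.float64(285.39991634834786), np.float64(223.54028871665838)) (np.float64(286.07689208957885), np.float64(216.43146342061988))
```

View pics/s4.png

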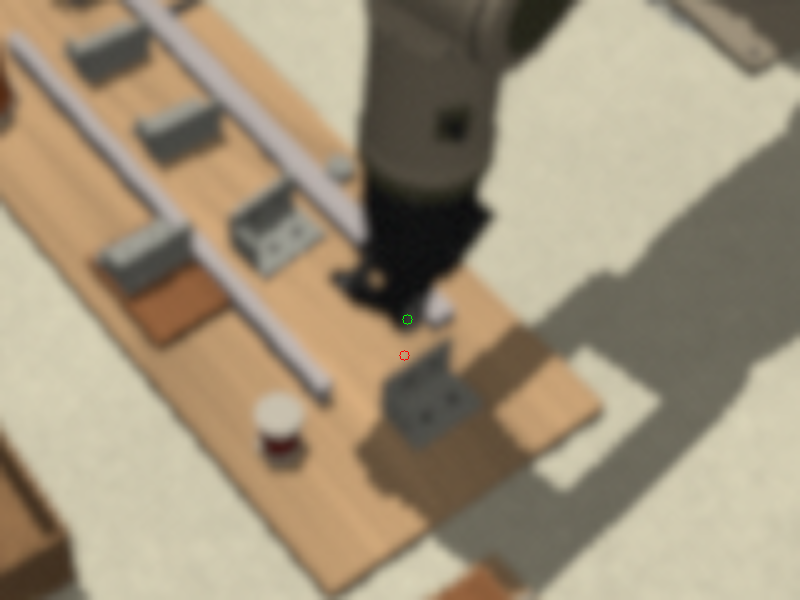

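```bash
python3 -m pendant '[-1,12,0,0,0, 0,12,0,0,0, 0,12,0,0,0, 0,2,-8,0,0, 0,0,-10,0,0, 0,0,-10,0,0, 0,0,0,0,0, 0,0,0,0,0]'
cat >> h.py <<'E'
def tip():
    st=sensors.sense();s=snap('wrist');W=cloud(s);M=np.linalg.inv(s['view'])
    # finger pixels: near camera, central columns
    z=s['z_map'];k=(z>60)&(z<165);k[:,:225]=0;k[:,292:]=0
    q=W[k]; 
    print('tool',st['tool_pos'].round(1),'rot',st['tcp_rot'].round(1),'F',st['ft_force'].round(1),'tip z',np.nanpercentile(q[:,2],0.5).round(1),'camz',M[2,3].round(1),'yrange',np.nanpercentile(q[:,1],[2,98]).round(1))
    return s,W
E
python3 -c "
from h import *
s,W=tip();cv2.imwrite('pics/w5.png',s['frame']);brk(tob(W))"
```

```text
time: 4.05
tool_pos: [526.1, 235.5, 15.7]
tcp_rot: [178.6, -0.5, 92.9]
ft_force: [0.6, -0.6, -0.1]
finger_gap: 0.0
tool [526.1 235.5  15.7] rot [178.6  -0.5  92.9] F [ 0.6 -0.6 -0.1] tip z 61.5 camz 199.3 yrange [226.4 251.7]
upr x-26..-13 ymean 269.0 yaw 0.001 n159 z63 world mid [525.5 245.5]
upr x-32..-26 ymean 265.1 yaw 0.002 n43 z64 world mid [516.3 241.1]
upr x-12..-6 ymean 265.1 yaw -0.106 n36 z64 world mid [535.6 242. ]
flat y nan..nan x nan..nan
```

View pics/w5.png

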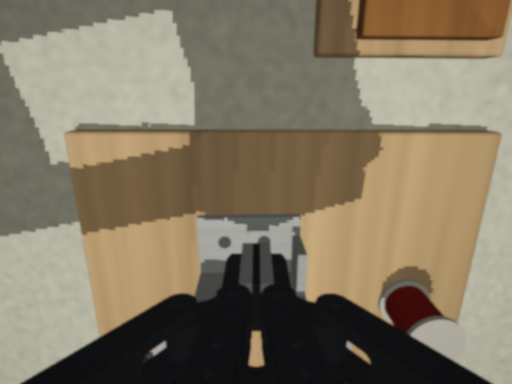

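```bash
python3 -m pendant '[0,-4,-8,0,0, 0,-4,-5,0,0, 0,-3,0,0,0, 0,0,0,0,0]'; python3 -c "
from h import *
tip()"
```

```text
time: 4.43
tool_pos: [525.7, 222.0, 1.0]
tcp_rot: [178.7, -0.4, 92.8]
ft_force: [0.1, 0.4, -0.5]
finger_gap: -0.3
tool [525.7 222.    1. ] rot [178.7  -0.4  92.8] F [ 0.1  0.4 -0.5] tip z -0.8 camz 184.5 yrange [213.2 342.6]
```

```bash
python3 -m pendant '[0,-6,0,0,0, 0,-6,0,0,0, 0,-6,-1,0,0, 0,-6,-1,0,0, 0,-5,-1,0,0, 0,0,0,0,0]'; python3 -c "
from h import *
s,W=tip();cv2.imwrite('pics/w6.png',s['frame'])"
```

```text
time: 4.98
tool_pos: [527.0, 189.9, -0.6]
tcp_rot: [178.5, -0.5, 92.8]
ft_force: [-0.6, 0.4, -0.2]
finger_gap: -0.3
tool [527.  189.9  -0.6] rot [178.5  -0.5  92.8] F [-0.6  0.4 -0.2] tip z -0.9 camz 182.9 yrange [182.4 309.2]
```

View pics/w6.png

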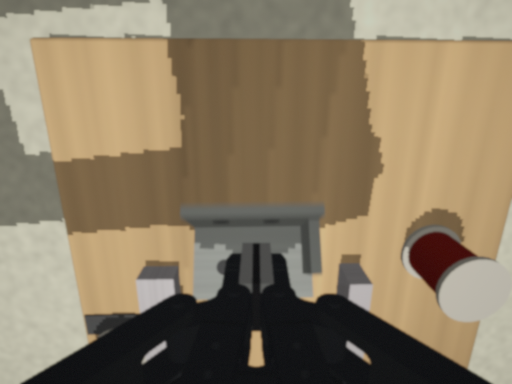

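```bash
python3 -m pendant '[0,0,15,0,0, 0,0,15,0,0, 0,8,15,0,0, 0,10,10,0,0, 0,10,0,0,0, 0,0,0,0,0]'; python3 -c "
from h import *
s,W=tip();cv2.imwrite('pics/w7.png',s['frame']);brk(tob(W))"
```

```text
time: 5.53
tool_pos: [525.7, 219.2, 55.5]
tcp_rot: [178.7, -0.5, 92.7]
ft_force: [0.2, 0.4, -0.4]
finger_gap: 0.1
tool [525.7 219.2  55.5] rot [178.7  -0.5  92.7] F [ 0.2  0.4 -0.4] tip z 101.3 camz 239.1 yrange [210.1 235.3]
upr x-10..9 ymean 225.3 yaw -0.073 n307 z56 world mid [547.7 201.9]
upr x-53..-28 ymean 225.5 yaw 0.035 n403 z56 world mid [504.7 200.2]
flat y nan..nan x nan..nan
flat y 185..200 x -50..-42
```

View pics/w7.png

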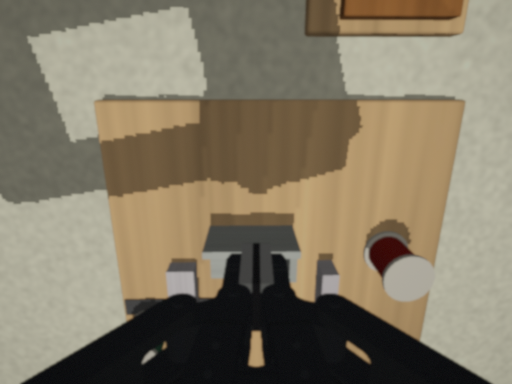

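```bash
python3 -m pendant '[1,10,0,0,0, 1,6,-8,0,0, 0,0,-15,0,0, 0,0,-15,0,0, 0,0,-15,0,0, 0,0,-10,0,0, 0,0,-6,0,0, 0,0,0,0,0]'; python3 -c "
from h import *
s,W=tip();cv2.imwrite('pics/w8.png',s['frame'])"
```

```text
time: 6.25
tool_pos: [523.9, 237.5, -24.9]
tcp_rot: [179.1, -0.4, 92.8]
ft_force: [2.3, -0.5, 6.8]
finger_gap: -0.2
tool [523.9 237.5 -24.9] rot [179.1  -0.4  92.8] F [ 2.3 -0.5  6.8] tip z -1.2 camz 158.5 yrange [228.2 350.5]
```

View pics/w8.png

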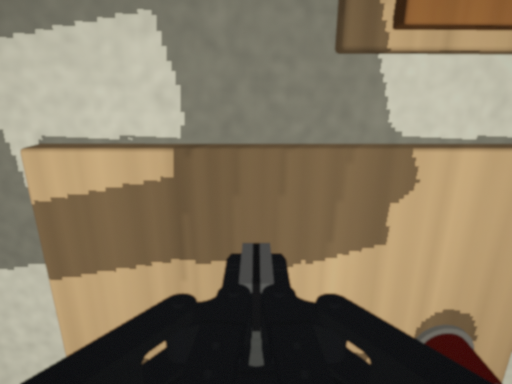

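```bash
python3 -m pendant '[2,0,6,0,0, 1,0,0,0,0, 0,0,0,0,0]'
```

```text
time: 6.55
tool_pos: [528.6, 238.0, -16.2]
tcp_rot: [178.9, -0.4, 92.8]
ft_force: [0.2, -0.1, 0.1]
finger_gap: -0.2
```

```bash
python3 -m pendant '[0,-10,-2,0,0, 0,-8,0,0,0, 0.5,-8,0,0,0, 0.5,-8,0,0,0, 0.5,-8,0,0,0, 0.5,-8,0,0,0, 0,0,0,0,0]';  python3 -c "
from h import *
s,W=tip();cv2.imwrite('pics/w9.png',s['frame'])"
```

```text
time: 7.13
tool_pos: [533.1, 182.6, -15.2]
tcp_rot: [178.7, -0.5, 92.8]
ft_force: [-0.5, 0.0, 0.5]
finger_gap: -0.1
tool [533.1 182.6 -15.2] rot [178.7  -0.5  92.8] F [-0.5  0.   0.5] tip z -0.6 camz 168.3 yrange [176.9 298. ]
```

View pics/w9.png

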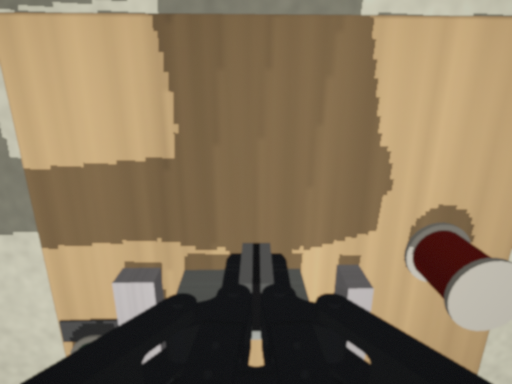

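```bash
python3 -m pendant '[-2,-7,-3,0,0, -1,-8,0,0,0, 0,-8,0,0,0, 0,-8,0,0,0, 0,-8,0,0,0, 0,-8,0,0,0, 0,-4,0,0,0, 0,0,0,0,0]';  python3 -c "
from h import *
s,W=tip();cv2.imwrite('pics/w10.png',s['frame'])"
```

```text
time: 7.85
tool_pos: [529.7, 127.3, -18.4]
tcp_rot: [178.6, -0.5, 92.8]
ft_force: [-0.4, 0.6, -0.5]
finger_gap: -0.2
tool [529.7 127.3 -18.4] rot [178.6  -0.5  92.8] F [-0.4  0.6 -0.5] tip z 13.8 camz 165.2 yrange [121.1 238.6]
```

View pics/w10.png

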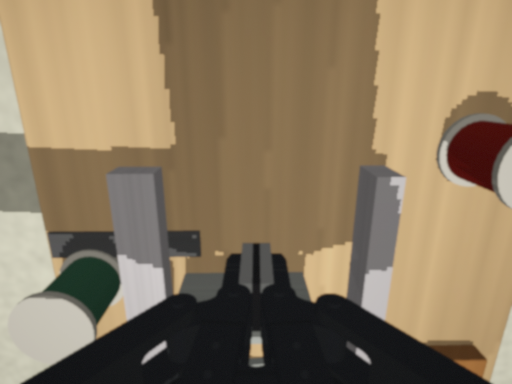

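```bash
python3 -m pendant '[0,-4,0,0,0, 0,0,0,0,0, 0,8,0,0,0, 0,5,15,0,0, 0,0,25,0,0, 0,0,25,0,0, 1,-15,20,0,0, 1,-25,0,0,0, 1,-25,0,0,0, 1,-25,0,0,0, 0,-7,0,0,0, 0,0,0,0,0]';  python3 -c "
from h import *
s,W=tip();cv2.imwrite('pics/w11.png',s['frame']);brk(tob(W))"
```

```text
time: 8.9
tool_pos: [532.2, 44.0, 70.6]
tcp_rot: [178.7, -0.5, 93.2]
ft_force: [1.2, 0.0, 0.2]
finger_gap: -0.4
tool [532.2  44.   70.6] rot [178.7  -0.5  93.2] F [1.2 0.  0.2] tip z 116.6 camz 254.2 yrange [34.8 60.2]
upr x-58..4 ymean 131.9 yaw -0.003 n983 z57 world mid [524.3 108.2]
upr x-11..9 ymean 45.8 yaw 0.082 n331 z57 world mid [554.7  22.9]
upr x-52..-30 ymean 42.4 yaw 0.135 n325 z57 world mid [513.2  17.6]
upr x-25..-14 ymean -52.6 yaw -0.038 n145 z55 world mid [540.3 -76. ]
flat y nan..nan x nan..nan
flat y nan..nan x nan..nan
```

View pics/w11.png

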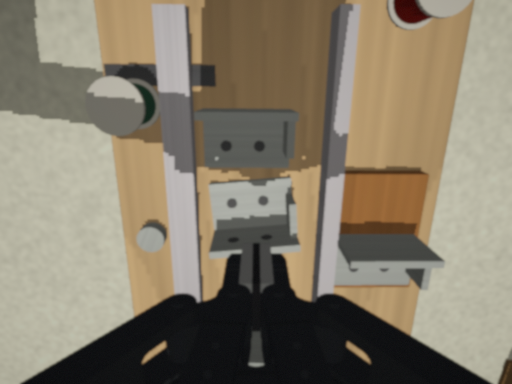

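```bash
python3 -m pendant '[3,0,-12,0,0, 1,0,-15,0,0, 0,0,-15,0,0, 0,0,-12,0,0, 0,-1,-7,0,0, 0,0,0,0,0, 0,0,0,0,0]';  python3 -c "
from h import *
s,W=tip();cv2.imwrite('pics/w12.png',s['frame'])"
```

```text
time: 9.53
tool_pos: [535.0, 52.2, 1.8]
tcp_rot: [178.8, -0.7, 93.5]
ft_force: [0.1, -0.7, 0.5]
finger_gap: 0.3
tool [535.   52.2   1.8] rot [178.8  -0.7  93.5] F [ 0.1 -0.7  0.5] tip z 13.8 camz 185.6 yrange [ 43.6 168.7]
```

View pics/w12.png

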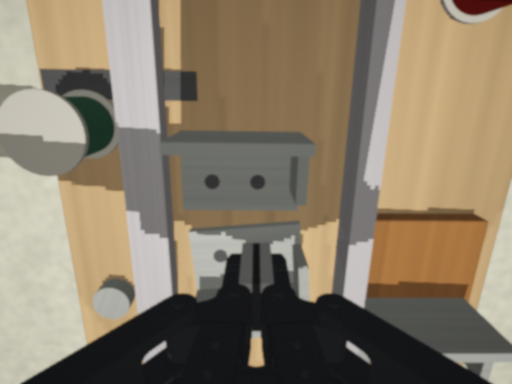

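```bash
python3 -m pendant '[0,-7,0,0,0, 0,-6,0,0,0, 0,-6,0,0,0, 0,-6,0,0,0, 0,-6,-1,0,0, 0,-6,-1,0,0, 0,-6,-1,0,0, 0,0,0,0,0]';  python3 -c "
from h import *
s,W=tip();cv2.imwrite('pics/w13.png',s['frame'])"
```

```text
time: 10.25
tool_pos: [538.0, 4.0, 2.4]
tcp_rot: [178.5, -0.6, 93.5]
ft_force: [0.6, 0.0, -0.5]
finger_gap: 0.1
tool [538.    4.    2.4] rot [178.5  -0.6  93.5] F [ 0.6  0.  -0.5] tip z 14.7 camz 186.2 yrange [ -3.6 120.5]
```

View pics/w13.png

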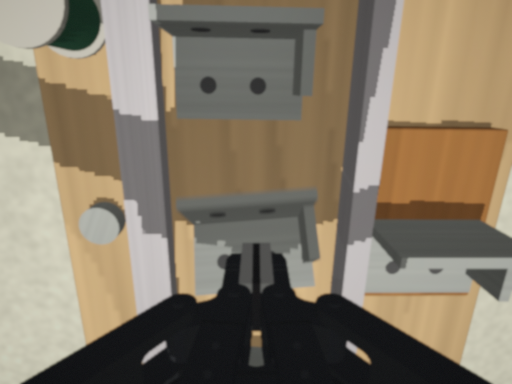

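```bash
python3 -m pendant '[0,0,15,0,0, 0,0,25,0,0, 0,0,25,0,0, 0,-5,25,0,0, -5,-10,10,0,0, 0,0,0,0,0]';  python3 -c "
from h import *
s,W=tip();cv2.imwrite('pics/w14.png',s['frame'])
B=tob(W);brk(B)
st=sensors.sense();T=np.array(st['tool_pos']);z=s['z_map'];k=(z>20)&(z<175)
d=W-T;a=np.deg2rad(93.5);tx=d[...,0]*np.cos(a)+d[...,1]*np.sin(a);ty=d[...,0]*np.sin(a)-d[...,1]*np.cos(a)
for h in range(30,150,8):
    m=k&(d[...,2]>=h)&(d[...,2]<h+8)
    if m.sum()>5: print(h,m.sum(),'toolx',tx[m].min().round(),tx[m].max().round(),'tooly',ty[m].min().round(),ty[m].max().round())
"
```

```text
time: 10.8
tool_pos: [528.7, -10.9, 103.2]
tcp_rot: [178.9, -0.7, 93.5]
ft_force: [-0.3, -1.1, -0.1]
finger_gap: 0.0
tool [528.7 -10.9 103.2] rot [178.9  -0.7  93.5] F [-0.3 -1.1 -0.1] tip z 149.2 camz 287.0 yrange [-20.4   4.9]
upr x-58..4 ymean 131.1 yaw 0.003 n1035 z57 world mid [524.7 107.5]
upr x-53..9 ymean 40.6 yaw 0.029 n763 z57 world mid [533.6  17.1]
upr x2..10 ymean -54.8 yaw -0.195 n91 z57 world mid [565.9 -77.5]
flat y nan..nan x nan..nan
flat y nan..nan x nan..nan
38 18 toolx 9.0 9.0 tooly -6.0 6.0
46 410 toolx 5.0 10.0 tooly -14.0 13.0
54 565 toolx 4.0 10.0 tooly -14.0 14.0
62 640 toolx 4.0 10.0 tooly -14.0 13.0
70 594 toolx -14.0 10.0 tooly -14.0 13.0
78 1105 toolx -13.0 12.0 tooly -28.0 27.0
86 3112 toolx -15.0 12.0 tooly -37.0 35.0
94 6447 toolx -13.0 12.0 tooly -44.0 40.0
102 4406 toolx -12.0 15.0 tooly -50.0 47.0
110 7082 toolx -5.0 16.0 tooly -57.0 53.0
118 5887 toolx 3.0 16.0 tooly -60.0 57.0
126 582 toolx 13.0 16.0 tooly -19.0 16.0
```

View pics/w14.png

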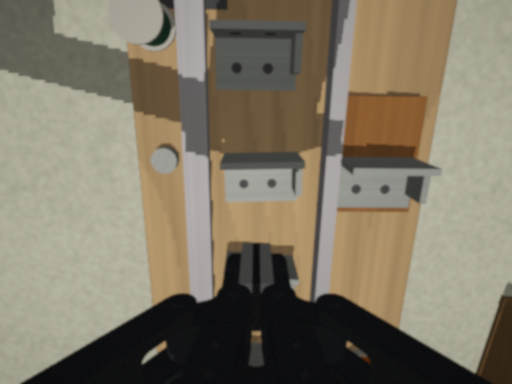

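```bash
python3 -m pendant '[-22,-18,0,-0.122,0, -22,-18,0,-0.122,0, -22,-18,0,-0.122,0, -22,-18,0,-0.122,0, -22,-18,0,-0.122,0, -4,-28,0,-0.122,0, -1,-28,0,-0.122,0, -1,-28,0,-0.122,0, -1,-28,0,-0.122,0, 0,-28,0,-0.122,0, 0,-12,0,-0.122,0, 0,0,0,-0.122,0]';  python3 -c "
from h import *
s,W=tip();cv2.imwrite('pics/w15.png',s['frame'])
s=snap('top','t15.png')
B=tob(cloud(s));brk(B)"
```

```text
time: 11.85
tool_pos: [394.3, -254.2, 78.8]
tcp_rot: [-179.9, -0.5, 7.5]
ft_force: [-0.3, -0.6, 0.0]
finger_gap: 0.1
tool [ 394.3 -254.2   78.8] rot [-179.9   -0.5    7.5] F [-0.3 -0.6  0. ] tip z 124.6 camz 262.4 yrange [-265.3 -242.9]
upr x-50..10 ymean 39.6 yaw 0.015 n38 z57 world mid [533.   15.6]
upr x-50..10 ymean -55.7 yaw -0.087 n43 z56 world mid [539.4 -78.7]
upr x-53..9 ymean -157.9 yaw -0.026 n46 z57 world mid [ 541.8 -181.5]
upr x-56..5 ymean 130.8 yaw 0.049 n44 z56 world mid [525.4 107.3]
flat y 96..128 x -48..-1
flat y 1..33 x -48..-1
flat y -94..-62 x -48..-1
flat y nan..nan x nan..nan
flat y nan..nan x nan..nan
```

View pics/w15.png

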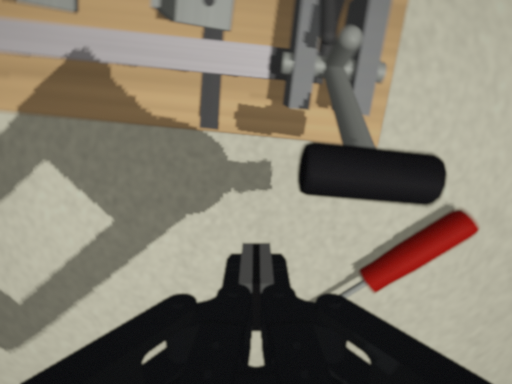

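View pics/t15.png

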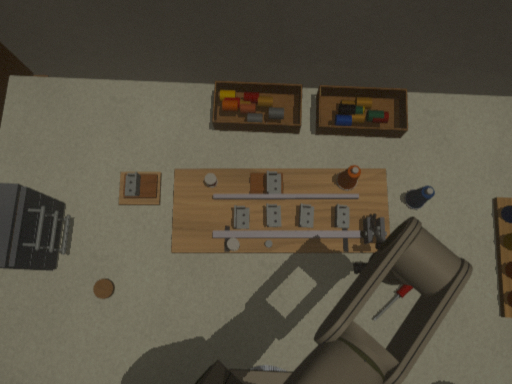

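```bash
python3 -c "
from h import *
s,W=tip();B=tob(W);f=s['frame'];k=(f.max(2)<60)&(W[...,2]>120)&(W[...,2]<175);k[230:]=0;k[:130]=0
n,l,st,c=cv2.connectedComponentsWithStats(k.astype(np.uint8));i=1+np.argmax(st[1:,4]);q=l==i
print(st[i],np.nanmedian(W[q],0),W[q].min(0),W[q].max(0));print(B[q].min(0),B[q].max(0))
print('lever',W[120,350],B[120,350],B[140,365])
"
```

```text
tool [ 394.1 -252.2   78.5] rot [-179.8   -0.4    7.8] F [-0.4  0.6 -1.1] tip z 124.4 camz 262.0 yrange [-263.3 -241. ]
[ 303  143  148   61 7253] [ 453.21848801 -286.42432494  154.32084652] [ 441.97594029 -312.58970186  128.75484061] [ 461.76893171 -263.19190201  157.54592459]
[-126.55262081 -285.08138025  128.75484061] [-108.30257885 -235.83066297  157.54592459]
lever [ 467.73750889 -283.35338911  121.49206636] [-101.51415768 -256.58429928  121.49206636] [-107.49235029 -259.22768153  136.91130915]
```

```bash
python3 -m pendant '[2,-18,2,-0.04,0, 5,-18,0,-0.04,0, 5,-14,0,0,0, 0,-5,0,0,0, 0,0,0,0,0, 0,0,0,0,0]';  python3 -c "
from h import *
s,W=tip();cv2.imwrite('pics/w16.png',s['frame'])"
```

```text
time: 12.5
tool_pos: [405.7, -302.0, 76.1]
tcp_rot: [-179.4, -0.2, 5.1]
ft_force: [0.7, 0.4, -0.4]
finger_gap: 0.0
tool [ 405.7 -302.    76.1] rot [-179.4   -0.2    5.1] F [ 0.7  0.4 -0.4] tip z 78.4 camz 259.3 yrange [-313.3 -283. ]
```

View pics/w16.png

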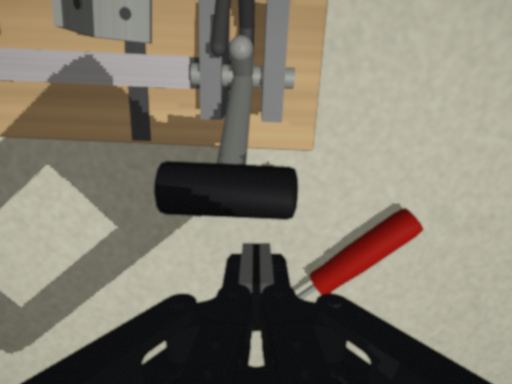

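```bash
python3 -m pendant '[9,-3,3,-0.04,0, 9,-2,2,0,0, 9,0,2,0,0, 9,0,2,0,0, 9,0,2,0,0, 9,0,2,0,0, 9,0,0,0,0]';  python3 -c "
from h import *
s,W=tip();cv2.imwrite('pics/w17.png',s['frame'])"
```

```text
time: 13.13
tool_pos: [469.8, -302.7, 90.0]
tcp_rot: [-179.3, 0.1, 3.4]
ft_force: [-4.3, 0.5, 3.4]
finger_gap: -0.1
tool [ 469.8 -302.7   90. ] rot [-1.793e+02  1.000e-01  3.400e+00] F [-4.3  0.5  3.4] tip z 122.2 camz 272.7 yrange [-314.9 -290.9]
```

View pics/w17.png

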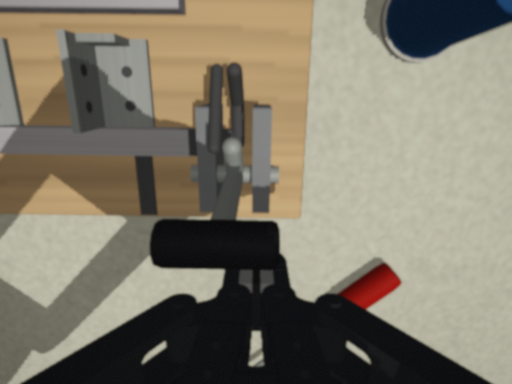

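```bash
python3 -m pendant '[9,-3,0,0,0, 9,-3,0,0,0, 9,0,-1,0,0, 9,0,-3,0,0, 8,0,-5,0,0, 8,0,-6,0,0, 6,0,-6,0,0]';  python3 -c "
from h import *
s,W=tip();cv2.imwrite('pics/w18.png',s['frame'])"
```

```text
time: 13.77
tool_pos: [534.7, -306.0, 67.4]
tcp_rot: [-179.2, 0.0, 3.6]
ft_force: [-0.4, -0.2, 0.4]
finger_gap: 0.3
tool [ 534.7 -306.    67.4] rot [-179.2    0.     3.6] F [-0.4 -0.2  0.4] tip z 115.6 camz 250.3 yrange [-318.5 -295.3]
```

View pics/w18.png

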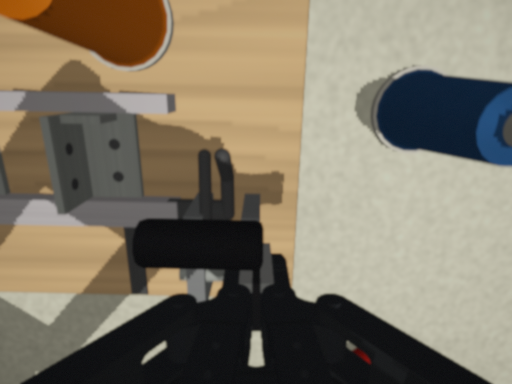

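```bash
cat >> h.py <<'E'
def grip(s,W):
    f=s['frame'];k=(f.max(2)<60)&(W[...,2]>90)&(W[...,2]<175)&(abs(W[...,1]+288)<30);k[:,300:]=0;k[:130]=0
    # pixels left of finger
    k[:,225:]=0;k[292:]=0
    B=tob(W);print('grip',k.sum(),np.nanmedian(W[k],0).round(1),'plate',np.nanpercentile(B[k],5,axis=0).round(1),np.nanpercentile(B[k],95,axis=0).round(1))
    x=np.nanpercentile(B[k],[5,95],axis=0)
    print('angle est', np.round(np.arctan2((x[0,0]+x[1,0])/2+74,x[1,2]-10-55)+.44,2))
E
python3 -c "
from h import *
s,W=tip();grip(s,W)"
```

```text
tool [ 534.8 -305.3   65.9] rot [-1.791e+02  1.000e-01  3.700e+00] F [-1.7  1.5 -0.9] tip z 114.6 camz 248.6 yrange [-317.9 -294.7]
grip 4483 [ 561.3 -277.3  140.3] plate [ -18.2 -269.7  132.7] [  -2.1 -239.2  142.2]
angle est 1.13
```

```bash
python3 -m pendant '[7,0,-5,0,0, 7,0,-6,0,0, 6,0,-6,0,0, 5,0,-6,0,0]';  python3 -c "
from h import *
s,W=tip();cv2.imwrite('pics/w19.png',s['frame']);grip(s,W)"
```

```text
time: 14.2
tool_pos: [559.4, -305.8, 42.7]
tcp_rot: [-179.1, 0.2, 3.7]
ft_force: [-40.5, 2.0, 30.4]
finger_gap: -0.0
tool [ 559.4 -305.8   42.7] rot [-179.1    0.2    3.7] F [-40.5   2.   30.4] tip z 90.4 camz 225.2 yrange [-318.3 -294.9]
grip 4351 [ 584.  -277.   113.8] plate [   5.1 -271.   106.1] [  20.3 -239.6  115.8]
angle est 1.48
```

View pics/w19.png

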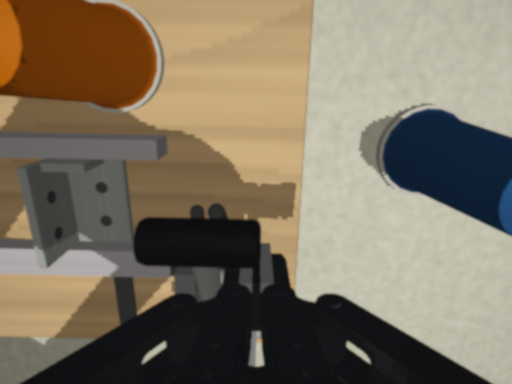

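```bash
python3 -m pendant '[-10,0,0,0,0, -15,-3,0,0,0, -20,-3,5,0,0, -30,0,10,0,0, -35,0,15,0,0, -35,0,20,0,0, -35,10,20,0,0, -35,15,20,0,0, -10,15,10,0,0, 0,0,0,0,0]';  python3 -c "
from h import *
print(sensors.sense()['ft_force'])
s,W=tip();cv2.imwrite('pics/w20.png',s['frame'])
s=snap('top');W=cloud(s);B=tob(W);brk(B)
cv2.imwrite('pics/t20.png',cv2.resize(s['frame'][150:265,110:440],None,fx=2.4,fy=2.4,interpolation=cv2.INTER_CUBIC))
X,Y,Z=B[...,0],B[...,1],B[...,2]
q=(Z>85)&(Y<-230)&(Y>-300)&(X<60)&(X>-60);print('grip',q.sum(),B[q].min(0),B[q].max(0))
for x0 in range(-64,48,4):
    m=(X>=x0)&(X<x0+4)&(Y>-20)&(Y<-2);m|=(X>=x0)&(X<x0+4)&(Y>60)&(Y<85);print(x0,np.round(np.nanmedian(Z[m]),1),end=' | ')
"
```

```text
time: 15.08
tool_pos: [328.0, -269.8, 135.2]
tcp_rot: [-178.9, 0.7, 3.7]
ft_force: [0.1, -0.4, -0.6]
finger_gap: 0.5
[ 0.06111333 -0.37228556 -0.58160203]
tool [ 328.  -269.8  135.2] rot [-178.9    0.7    3.7] F [ 0.1 -0.4 -0.6] tip z 180.9 camz 317.1 yrange [-282.7 -260.1]
upr x-33..25 ymean 131.2 yaw 0.038 n42 z56 world mid [546.9 108.6]
upr x-33..25 ymean 38.2 yaw -0.031 n42 z56 world mid [551.   15.6]
upr x-33..25 ymean -52.9 yaw 0.022 n41 z56 world mid [555.9 -74.9]
upr x-33..25 ymean -156.0 yaw -0.007 n44 z57 world mid [ 561.3 -178.5]
flat y 97..126 x -31..-1
flat y 1..30 x -30..-1
flat y -92..-62 x -30..-1
flat y -196..-166 x -31..-1
flat y -663..-628 x -49..-3
grip 195 [ -37.80726027 -286.54171587   85.2568444 ] [  19.59292462 -236.18231056  120.31107434]
-64 15.4 | -60 16.3 | -56 27.8 | -52 28.6 | -48 30.4 | -44 29.2 | -40 30.0 | -36 28.2 | -32 15.2 | -28 13.6 | -24 14.1 | -20 14.1 | -16 15.7 | -12 14.6 | -8 14.8 | -4 15.0 | 0 13.8 | 4 13.8 | 8 15.2 | 12 13.1 | 16 14.7 | 20 15.1 | 24 14.1 | 28 23.5 | 32 36.8 | 36 37.3 | 40 35.9 | 44 27.5 |
```

View pics/t20.png

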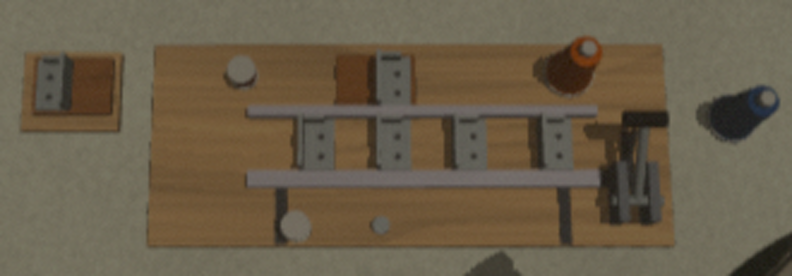

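View pics/w20.png

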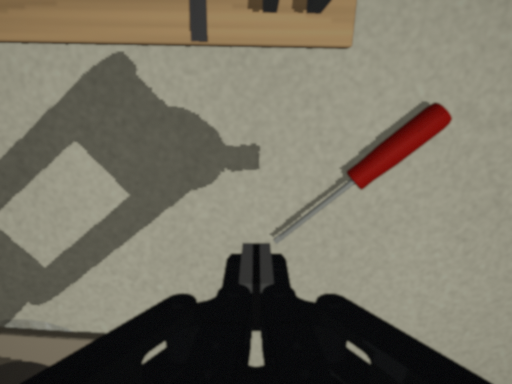

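```bash
python3 -m pendant '[0,0,0,0,0, 0,0,0,0,0, 0,0,0,0,0]'; python3 -c "
from h import *
s=snap('top');brk(tob(cloud(s)));print(sensors.sense()['qd'].round(2));job.hand_in()"
```

```text
time: 15.43
tool_pos: [330.5, -271.4, 132.2]
tcp_rot: [-178.8, 0.8, 3.8]
ft_force: [0.6, 0.2, -0.2]
finger_gap: 0.2
upr x-33..24 ymean 131.3 yaw 0.034 n42 z57 world mid [546.8 108.6]
upr x-33..25 ymean 38.2 yaw -0.031 n42 z58 world mid [550.9  15.6]
upr x-33..25 ymean -52.9 yaw 0.026 n42 z56 world mid [555.1 -74.8]
upr x-33..24 ymean -156.6 yaw -0.023 n41 z57 world mid [ 560.4 -178.7]
flat y nan..nan x nan..nan
flat y nan..nan x nan..nan
flat y nan..nan x nan..nan
flat y -195..-167 x -31..-1
flat y -661..-628 x -49..-2
[-0.07 -0.36  0.19 -0.1   0.25 -0.04]
the job is handed in; nothing more can be done
```

The job is handed in at about 15.5 s. The clamp is shut and all four brackets stand with the sample's hand; `hand_in()` reports no verdict, so my own checks are all I have.

**What I did:** The sample on the board has its flat flange to the right (`sample_b`). I tipped the two mirrored brackets, the one off the row and the row's left one, to the right over their heels. I slid the off-row bracket into the free place (heel near y 150 mm). Then I pushed the handle over to its stop and backed the arm away.

**Last checks, from the top camera and the force sensor:**
- **Brackets:** all four are upright and pinched between bar and fence, square to within about 0.04 rad. Their web ends come out about 1 mm from the fence. That figure rests on bar position plus bracket length, because my measuring window cut off the last few millimetres by the fence.
- **Handle:** it was at about 1.48 rad with the finger still on it, and it stayed over after I let go.
- **Cones and arm:** both cones stand, and the arm is clear with the force reading near zero.

**What disagreed or went wrong:**
- **Finger height:** the real fingertips sit 40 to 45 mm above the reported TCP. My first push therefore passed over the bracket without touching it. Setting the next heights from the wrist camera, I then pressed lightly on the board (about 7 N), so I raised the tool before sliding.
- **Handle stop:** at the end of its swing the fingers pressed it with about 50 N in total before I backed off. That is below the 120 N wrist limit. I believe only the fingers touched it, not the gripper body, which has the 40 N limit.

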